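# Draw the strainer slide out for washing

### The job

The strainer slide with the flat upright tab needs washing. Draw it straight out of the front of its channel, keeping it level all the way, and lay it down flat, tab upward, in the shallow metal tray. Leave the slide with the round knob where it is in its own channel.

Things in the scene. Friction and masses are not known exactly. Their poses are not given: they have to be found in the camera images.
- tab_slide_mid (a point): Centre of the plate of the loose slide to draw out (0.2 kg): bare metal plate 130x60x8 mm (x, y, z) with a dark strainer disc. A flat upright tab stands on its front end, outside the block: centred 50 mm along -x from this point, 10 mm thick in x, 44 mm wide in y, from 4 to 49 mm above this point, 30 to 40 mm clear of the block. x points from the tab into the channel, z up.
- tab_block: Grey block 85x87x36 mm (x, y, z) fixed to the table, holding the tab slide. Origin: centre of underside; x along the channel, -x its open front, z up. Channel 63 mm wide, 10 mm high, floor at 20 mm, steel strips over the slide's edges, stop at the back. About 70 mm of slide is inside; slide centre starts about 35 mm along -x from here and is clear beyond 108 mm. Only friction holds it.
- knob_slide_mid (a point): Centre of the plate of the other slide, which stays where it is: same plate, in a block like the first beside it (either may be on the left), but with a round knob of 32 mm diameter, 45 mm tall, in place of the flat tab.
- tray: Shallow open metal tray 200x140x22 mm outside (x, y, z), walls 4 mm and floor 8 mm thick, fixed to the table; origin at the centre of its underside, x along its length, z up. The slide lies in it lengthways with about 30 mm to spare at each end and 36 mm at each side.

How it is judged:
By the outcome, as a careful person would: the job done as asked, in the order asked, and still so for the second after the job is handed in, with the robot touching nothing.
It also fails if it takes over 43 s, if anything falls off the work surface, if the arm or the gripper's body presses on something with over 40 N, if the wrist force passes 120 N, or if a joint passes its speed limit or range.

### The arm

A 7-joint arm with a two-finger parallel gripper is mounted at the origin on a cart in front of the work surface, level with it; the furniture and walls round the work are solid. World frame = base frame: x ahead of the robot, y to its left, z up, the work surface at z = 0. Lengths are in m, angles in degrees, forces in N, time in s.
With the tool pointing down it reaches from about 0.35 to 0.9 m from the base axis. Payload 19.9 kg.
Tool frame: the origin (TCP) lies at the very end of the fingers, on their centre line; the grasp point (between the pads) lies 19 mm behind it (ctrl.grasp_offset is the distance from the TCP to the grasp point, in m); z points along the fingers, x is the direction in which the jaws open and shut, and the axes are right-handed (so a half turn about z gives the same grasp; the last joint's range is limited). The gripper opens to 85 mm and grips with 20 to 120 N. Pads are 22 mm wide; open, the fingers measure 114 mm over their backs; the gripper's body (76 mm by 85 mm) begins 54 mm behind the grasp point. The pads swing forward as they close: fully open they stand 13 mm farther back than shut.
Start: joints at [-65.403, 23.915, -0.59, 92.452, 0.269, 63.638, -3.037], TCP at [0.283, 0.557, 0.193] pointing down, gripper open.
Joint ranges: [-161.28, 161.28], [-22.2, 115.67], [-73.04, 71.86], [3.21, 147.25], [-68.34, 248.33], [10.77, 114.83], [-161.83, 161.83]. Speed limits (degrees/s): [108.29, 108.29, 136.94, 136.94, 172.46, 172.46, 172.46].

### API

Orientations are given as [roll, pitch, yaw] about the fixed x, y, z axes, in that order (R = Rz(yaw) Ry(pitch) Rx(roll)).
In Python, from cell import ctrl gives the robot as it stands.
- The arm moves only by the tool step_arm, never from a script. Its argument "moves" is a list of rows, each an object with "hand": the finger opening in mm, from 0 to 85.4; "slide": the shift along the tool's x, y, z in mm, a list of three; "angular": the turn, a rotation vector about the tool's x, y, z in degrees, a list of three. A call has exactly 5 rows; each row is the pose to reach, as a shift and turn from the pose commanded when the call began, along the tool's axes at that moment; what a row does not reach only later rows make up. A row lasts 1/8 s, in which the tool goes at most 62.5 mm and 10.7 degrees, less where a joint would pass 70% of its speed; a pose out of reach is approached as far as the arm can. A call with a gripper value outside its range is refused whole. The fingers move at their own pace and stop on an object; "newtons" is the grip in N (left out, the last holds). Time passes only in rows, so rows that repeat a pose let the fingers close, or fill a call up. It gives the time, the measured TCP pose, the force and the opening at its end, in the units of the state.
- ctrl.get_obs(): the state, without advancing time (a new reading comes with each control period).
- ctrl.get_image(name): name is "scene" or "top" or "wrist"; returns the picture (400x640x3 uint8, red, green, blue); there is no depth.
- ctrl.camera_info(name): a dict with "intrinsics" (3x3 intrinsics, pixels), "pose" (4x4, takes a point from camera to world coordinates). Camera axes: x right, y down, z forward; pixel columns grow to the right and rows downward; lengths in m; the calibration is good to about 2 mm. A picture is of the moment at which its call begins: read the wrist's pose just before it. camera_info takes no time and is no camera call; for the wrist camera it gives the pose at the moment of the call.
- ctrl.hand_in(): hands the job in, once; it reports no verdict.
The state is a dict: "time": time; "qpos": joint angles; "qd": joint speeds; "joint_torque": joint torques, N m; "eef_pos": TCP position; "ee_rot": TCP orientation; "force": force on the tool from outside, world axes, zero at the start; "torque": the same for the moment, N m; "finger_gap": finger opening in m.
Only numpy, scipy, OpenCV 4.12 (cv2) and the standard library are available. Lean on these libraries where they do the work, as an engineer would, in place of code of your own. Each camera call takes 0.05 s, during which the arm holds its last target. There are 200 camera calls.

## Working session

There is one attempt and no reset: what is moved stays moved. The work goes in short steps, Python scripts to look and compute and a tool call to move; the robot and the scene stay as the last step left them, time stands still between calls to the robot, and variables do not carry over. Pictures are saved under pics/ and viewed, about 8 in all and at most 12, crops included, and the job is handed in when it is done.

Besides the shell and the picture viewer there is one more tool, called as name(argument=value, ...), one argument or row to a line, values as JSON. step_arm: Moves the arm, as the interface text tells. Its arguments: {"type":"object","properties":{"moves":{"type":"array","items":{"type":"object","properties":{"hand":{"type":"number"},"slide":{"type":"array","items":{"type":"number"}},"angular":{"type":"array","items":{"type":"number"}}}}},"newtons":{"type":"number"}},"required":["moves"]}

```bash
mkdir -p pics; ls; python3 - <<'E'
from cell import ctrl
import cv2
o=ctrl.get_obs();print(o['time'],o['eef_pos'],o['ee_rot'],o['finger_gap'],ctrl.grasp_offset)
for n in ("scene","top"):
    cv2.imwrite(f"pics/{n}1.png",ctrl.get_image(n)[:,:,::-1]); c=ctrl.camera_info(n);print(n,c)
E
```

```text
pics
0.0 [0.28333828 0.55665261 0.19224488] [1.79996128e+02 6.94429759e-02 6.30236540e+01] 0.0851232014576756 0.0187
scene {'intrinsics': array([[510.42513533,   0.        , 324.19140955],
       [  0.        , 510.42513533, 199.17095259],
       [  0.        ,   0.        ,   1.        ]]), 'pose': array([[ 0.75698878, -0.45223782,  0.47164493, -0.09553013],
       [-0.65322944, -0.54154066,  0.52917389, -0.63699051],
       [ 0.01610246, -0.70867106, -0.70535526,  0.92351023],
       [ 0.        ,  0.        ,  0.        ,  1.        ]])}
top {'intrinsics': array([[508.14585148,   0.        , 327.28095475],
       [  0.        , 508.14585148, 205.78150108],
       [  0.        ,   0.        ,   1.        ]]), 'pose': array([[-0.02836103, -0.98434908,  0.17393259,  0.31718658],
       [-0.99933567,  0.0319053 ,  0.01761461,  0.01207814],
       [-0.0228883 , -0.17331748, -0.98460001,  1.21011303],
       [ 0.        ,  0.        ,  0.        ,  1.        ]])}
```

View pics/top1.png

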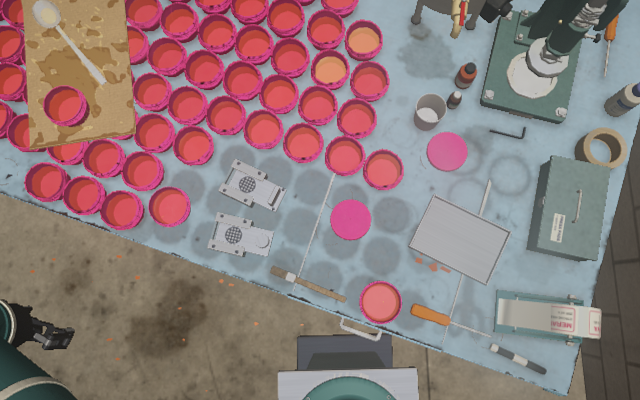

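View pics/scene1.png

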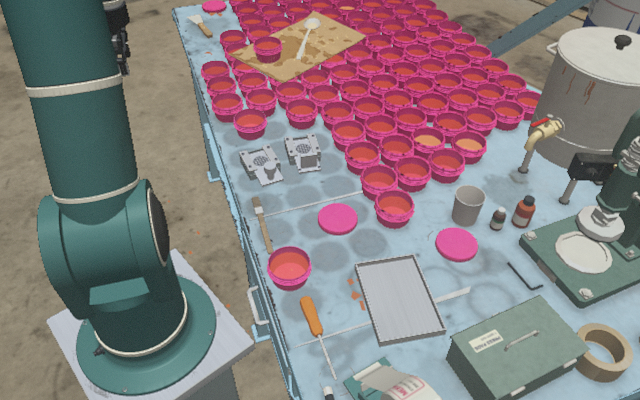

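The top view shows two strainer blocks, near (250,185) and (240,235), both fronts facing right. The tray is near (460,238). I'll zoom in on both.

```bash
python3 - <<'E'
import cv2,numpy as np
t=cv2.imread('pics/top1.png');s=cv2.imread('pics/scene1.png')
a=cv2.resize(t[150:265,200:300],None,fx=4.5,fy=4.5,interpolation=cv2.INTER_CUBIC)
b=cv2.resize(t[180:300,400:520],(345,345));c=cv2.resize(s[125:195,232:332],(345,241))
o=np.zeros((600,800,3),np.uint8);o[:517,:450]=a;o[:345,455:800]=b;o[350:591,455:800]=c
cv2.imwrite('pics/crop1.png',o)
E
```

```text
Traceback (most recent call last):
ValueError: could not broadcast input array from shape (518,450,3) into shape (517,450,3)
```

```bash
python3 - <<'E'
import cv2,numpy as np
t=cv2.imread('pics/top1.png');s=cv2.imread('pics/scene1.png')
a=cv2.resize(t[150:265,200:300],(450,517),interpolation=cv2.INTER_CUBIC)
b=cv2.resize(t[180:300,400:520],(345,345));c=cv2.resize(s[125:195,232:332],(345,241))
o=np.zeros((600,800,3),np.uint8);o[:517,:450]=a;o[:345,455:800]=b;o[350:591,455:800]=c
cv2.imwrite('pics/crop1.png',o)
E
```

```text
(no output)
```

View pics/crop1.png

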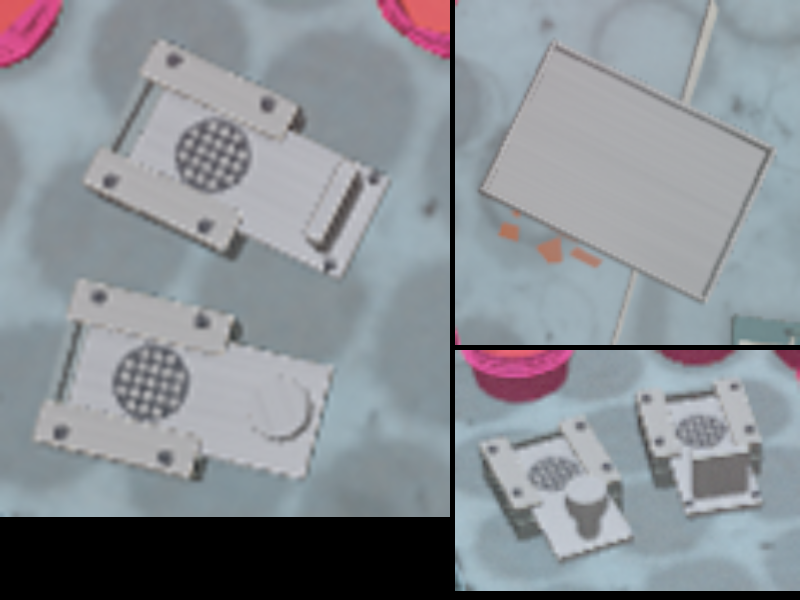

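The slide with the flat tab is the upper one in the top view (tab near crop (333,205)); the lower one has the knob. The tray rim corners are clear. Next I'll cast rays from these.

```bash
cat > h.py <<'E'
from cell import ctrl
import numpy as np, cv2
from scipy.spatial.transform import Rotation as R
def ray(ci,uv,z):
    K,P=ci['intrinsics'],ci['pose']
    uv=np.atleast_2d(uv).astype(float)
    d=(np.linalg.inv(K)@np.c_[uv,np.ones(len(uv))].T).T@P[:3,:3].T
    return P[:3,3]+d*((z-P[2,3])/d[:,2])[:,None]
def proj(ci,p):
    K,P=ci['intrinsics'],ci['pose']
    c=(np.atleast_2d(p)-P[:3,3])@P[:3,:3]; q=c@K.T; return q[:,:2]/q[:,2:]
E
python3 - <<'E'
from h import *
np.set_printoptions(precision=4,suppress=True)
ci=ctrl.camera_info('top')
a=lambda l:np.array(l)/4.5+[200,150]
B=ray(ci,a([(158,42),(300,108),(240,235),(87,180)]),.036);print('block\n',B,B.mean(0))
f=B[1:3].mean(0)-B[[0,3]].mean(0);print('yaw front',np.degrees(np.arctan2(f[1],f[0])),np.linalg.norm(f))
T=ray(ci,a([(347,160),(360,170),(318,250),(305,240)]),.073);print('tab\n',T,T.mean(0));d=T[2:].mean(0)-T[:2].mean(0);print(np.degrees(np.arctan2(d[1],d[0])),np.linalg.norm(d))
F=ray(ci,a([(388,180),(340,275)]),.028);print('front\n',F,F.mean(0))
D=ray(ci,a([(213,155)]),.028);print('disc',D)
f=F.mean(0)-D[0];print(np.degrees(np.arctan2(f[1],f[0])))
K=ray(ci,a([(280,407)]),.073);print('knob',K)
t=(np.array([(555,43),(773,150),(705,300),(481,190)])-[455,0])/2.875+[400,180]
Y=ray(ci,t,.022);print('tray\n',Y,Y.mean(0))
for v in (Y[1]-Y[0],Y[2]-Y[3],Y[2]-Y[1],Y[3]-Y[0]):print(np.degrees(np.arctan2(v[1],v[0])),np.linalg.norm(v))
print(ctrl.camera_info('wrist'))
E
```

```text
block
 [[0.6447 0.2506 0.036 ]
 [0.606  0.1751 0.036 ]
 [0.5388 0.2071 0.036 ]
 [0.5709 0.2879 0.036 ]] [0.5901 0.2302 0.036 ]
yaw front -114.35904667001813 0.08578243014617475
tab
 [[0.5689 0.1462 0.073 ]
 [0.5635 0.1396 0.073 ]
 [0.5228 0.1614 0.073 ]
 [0.5281 0.1679 0.073 ]] [0.5458 0.1538 0.073 ]
151.83336313684617 0.0461954363547529
front
 [[0.5673 0.1298 0.028 ]
 [0.5172 0.1558 0.028 ]] [0.5422 0.1428 0.028 ]
disc [[0.5839 0.2227 0.028 ]]
-117.56571231724985
knob [[0.4436 0.1812 0.073 ]]
tray
 [[ 0.5449 -0.2223  0.022 ]
 [ 0.4507 -0.3926  0.022 ]
 [ 0.3321 -0.3279  0.022 ]
 [ 0.4254 -0.1547  0.022 ]] [ 0.4383 -0.2744  0.022 ]
-118.94253376437777 0.1946103119646777
-118.30450476131199 0.19673603947367835
151.36504583124918 0.13506101193742306
150.47785306373626 0.13725683854472756
{'intrinsics': array([[294.0192,   0.    , 319.7993],
       [  0.    , 294.0192, 200.1716],
       [  0.    ,   0.    ,   1.    ]]), 'pose': array([[ 0.4534,  0.8585,  0.2398,  0.2232],
       [ 0.8913, -0.4361, -0.124 ,  0.5867],
       [-0.0019,  0.2699, -0.9629,  0.3728],
       [ 0.    ,  0.    ,  0.    ,  1.    ]])}
```

step_arm(
  moves=[
    {"hand": 85,"slide": [-15,26,2]},
    {"hand": 85,"slide": [-40,69,6]},
    {"hand": 85,"slide": [-66,114,11]},
    {"hand": 85,"slide": [-92,160,15]},
    {"hand": 85,"slide": [-118,205,20]},
  ],
)

```text
$.moves[0]: bad value
```

step_arm(
  moves=[
    {"hand": 85,"slide": [-26,45,4]},
    {"hand": 85,"slide": [-52,90,8]},
    {"hand": 85,"slide": [-78,135,12]},
    {"hand": 85,"slide": [-104,180,16]},
    {"hand": 85,"slide": [-122,212,20]},
  ],
)

```text
$.moves[0]: bad value
```

```bash
python3 - <<'E'
from h import *
np.set_printoptions(precision=4,suppress=True)
o=ctrl.get_obs();print(o['time'],o['eef_pos'],o['ee_rot'],o['force'])
ci=ctrl.camera_info('wrist');im=ctrl.get_image('wrist')[:,:,::-1]
np.savez('w1.npz',**ci);cv2.imwrite('pics/w1.png',im)
E
```

```text
0.1 [0.2834 0.5567 0.1923] [179.9956   0.0657  63.0235] [-0.3598 -0.6092 -0.3243]
```

View pics/w1.png

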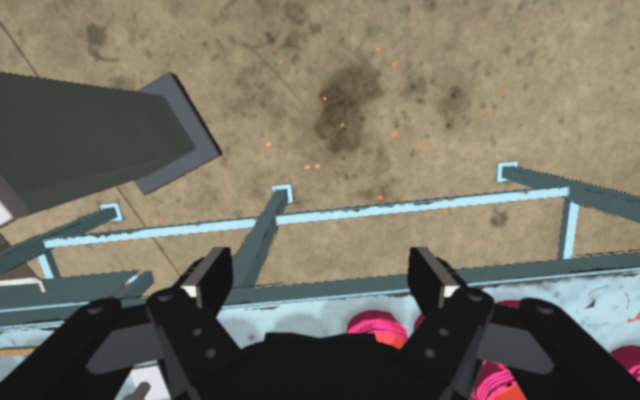

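The move needs an angular value in each row. The picture shows only the floor and the table edge, with the fingers at the bottom, so this camera sees the tool's -y side. I'll stop with the tab about 60 mm toward the tool's -y side for the look.

step_arm(
  moves=[
    {"hand": 85,"slide": [-15,22,2],"angular": [0,0,0]},
    {"hand": 85,"slide": [-41,61,5],"angular": [0,0,0]},
    {"hand": 85,"slide": [-69,102,8],"angular": [0,0,0]},
    {"hand": 85,"slide": [-97,144,11],"angular": [0,0,0]},
    {"hand": 85,"slide": [-125,186,14],"angular": [0,0,0]},
  ],
)

```text
time: 0.78
eef_pos: [0.3931, 0.3596, 0.1787]
ee_rot: [180.0, 0.0, 63.0]
force: [-0.0, 0.5, -0.7]
finger_gap: 0.0851
```

step_arm(
  moves=[
    {"hand": 85,"slide": [-28,42,4],"angular": [0,0,0]},
    {"hand": 85,"slide": [-56,84,8],"angular": [0,0,0]},
    {"hand": 85,"slide": [-84,126,12],"angular": [0,0,0]},
    {"hand": 85,"slide": [-105,158,15],"angular": [0,0,0]},
    {"hand": 85,"slide": [-115,171,16],"angular": [0,0,0]},
  ],
)

```text
time: 1.4
eef_pos: [0.4935, 0.1791, 0.1627]
ee_rot: [180.0, 0.0, 62.9]
force: [-0.2, 0.2, 0.1]
finger_gap: 0.085
```

```bash
python3 - <<'E'
from h import *
np.set_printoptions(precision=4,suppress=True)
o=ctrl.get_obs();print(o['time'],o['eef_pos'],o['ee_rot'],o['force'],abs(o['qd']).max())
ci=ctrl.camera_info('wrist');im=ctrl.get_image('wrist')[:,:,::-1]
np.savez('w1.npz',**ci);cv2.imwrite('pics/w2.png',im)
print(proj(ci,[[.5458,.1538,.073],[.4436,.1812,.073]]))
E
```

```text
1.4 [0.4935 0.1791 0.1627] [179.9929   0.0376  62.8802] [-0.2412  0.2337  0.1116] 14.46136928479368
[[322.1065 248.0079]
 [297.8399 142.9021]]
```

View pics/w2.png

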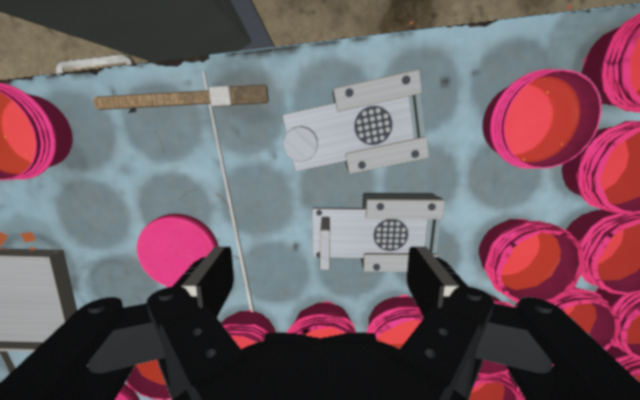

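The tab slide is horizontal in this view. The tab top is around (324,243), the knob around (300,143), and cups lie to the right of and below the block. I'll magnify the tab.

```bash
python3 - <<'E'
from h import *
im=cv2.imread('pics/w2.png');cv2.imwrite('pics/c2.png',cv2.resize(im[190:280,300:450],(750,450),interpolation=cv2.INTER_CUBIC))
E
```

```text
(no output)
```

View pics/c2.png

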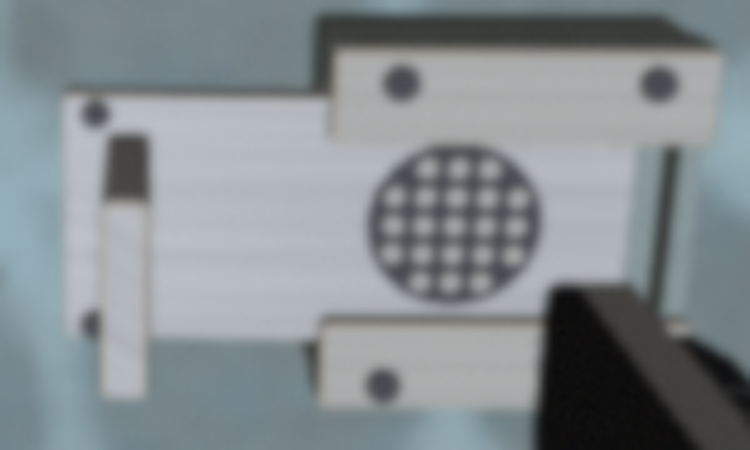

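```bash
cat > m.py <<'E'
from h import *
np.set_printoptions(precision=4,suppress=True)
ci=np.load('w1.npz')
a=lambda l:np.array(l)/5+[300,190]
o=ctrl.get_obs();p=o['eef_pos'];Rt=R.from_euler('xyz',o['ee_rot'],degrees=True).as_matrix()
ang=lambda v:np.degrees(np.arctan2(v[1],v[0]))
T=ray(ci,a([(105,200),(152,200),(148,399),(100,399)]),.073);c=T.mean(0);print('tab',c,ang(T[:2].mean(0)-T[2:].mean(0)),np.linalg.norm(T[:2].mean(0)-T[2:].mean(0)),np.linalg.norm(T[1:3].mean(0)-T[[0,3]].mean(0)))
S=ray(ci,a([(335,48),(722,50)]),.036);print('strip',ang(S[1]-S[0]),np.linalg.norm(S[1]-S[0]))
F=ray(ci,a([(335,48),(320,408)]),.036);print('blockfront',F.mean(0),ang(F[0]-F[1]),np.linalg.norm(F[0]-F[1]))
E_=ray(ci,a([(66,95),(66,338)]),.028);print('platefront',E_.mean(0),ang(E_[0]-E_[1]))
e=ray(ci,a([(66,95),(330,97)]),.028);print('plate edge',ang(e[1]-e[0]))
D=ray(ci,a([(454,223)]),.028);print('disc',D,ang(D[0]-E_.mean(0)))
print('tool->tab mm',Rt.T@(c-p)*1000)
E
python3 m.py
```

```text
tab [0.5495 0.1555 0.073 ] 151.9938625262683 0.043477785213470066 0.009519357410747713
strip 62.61094674864134 0.08388959964094675
blockfront [0.5712 0.1958 0.036 ] 153.07816514403194 0.08696796582515934
platefront [0.5441 0.1435 0.028 ] 152.54834346300586
plate edge 62.46653101391208
disc [[0.5855 0.2225 0.028 ]] 62.359594947660604
tool->tab mm [ 5.305  59.8211 89.6423]
```

step_arm(
  moves=[
    {"hand": 38,"slide": [1,15,0],"angular": [0,0,0.4]},
    {"hand": 38,"slide": [3,35,0],"angular": [0,0,0.4]},
    {"hand": 38,"slide": [5,52,5],"angular": [0,0,0.4]},
    {"hand": 38,"slide": [5,60,20],"angular": [0,0,0.4]},
    {"hand": 38,"slide": [5,60,40],"angular": [0,0,0.4]},
  ],
)

```text
time: 2.08
eef_pos: [0.5489, 0.158, 0.1215]
ee_rot: [-180.0, 0.0, 62.6]
force: [-0.4, 0.6, -0.2]
finger_gap: 0.038
```

step_arm(
  moves=[
    {"hand": 38,"slide": [0,0,25],"angular": [0,0,0]},
    {"hand": 38,"slide": [0,0,50],"angular": [0,0,0]},
    {"hand": 38,"slide": [0,0,70],"angular": [0,0,0]},
    {"hand": 38,"slide": [0,0,85],"angular": [0,0,0]},
    {"hand": 38,"slide": [0,0,85],"angular": [0,0,0]},
  ],
)

```text
time: 2.7
eef_pos: [0.5478, 0.1582, 0.0366]
ee_rot: [-179.9, 0.1, 62.6]
force: [-0.2, 0.4, 0.2]
finger_gap: 0.0381
```

```bash
python3 - <<'E'
from h import *
np.set_printoptions(precision=4,suppress=True)
o=ctrl.get_obs();print(o['time'],o['eef_pos'],o['ee_rot'],o['force'],o['finger_gap'])
a=ctrl.get_image('wrist')[150:400,120:520,::-1];b=ctrl.get_image('scene')[120:210,230:350,::-1]
v=np.zeros((550,800,3),np.uint8);v[:250,:400]=a;v[:300,400:]=cv2.resize(b,(400,300))
cv2.imwrite('pics/g1.png',v[:300])
E
```

```text
2.7 [0.5478 0.1582 0.0366] [-179.9203    0.0944   62.63  ] [-0.1956  0.44    0.1914] 0.03811784202659397
```

View pics/g1.png

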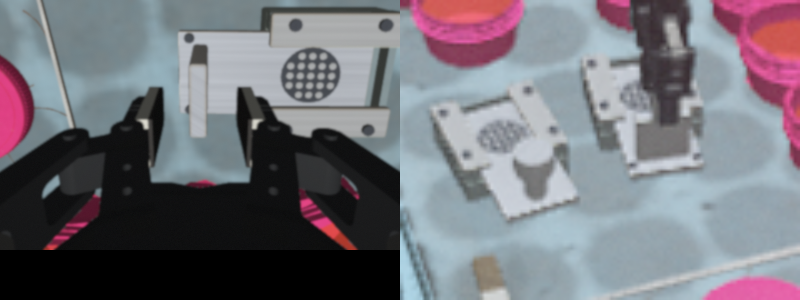

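```bash
python3 - <<'E'
from h import *
np.set_printoptions(precision=4,suppress=True)
o=ctrl.get_obs();p=o['eef_pos'];Rt=R.from_euler('xyz',o['ee_rot'],degrees=True).as_matrix()
ci=ctrl.camera_info('wrist')
print(proj(ci,[p, p+Rt@[.019,0,0],p+Rt@[-.019,0,0],p+Rt@[.019,-.011,0],p+Rt@[.019,.011,0]])-[120,150])
print('tab top c',proj(ci,[[.5495,.1555,.073]])-[120,150], Rt.T@(np.array([.5495,.1555,.073])-p)*1000)
# measured tab top in new image
print(ray(ci,np.array([[197,65],[199,137],[207,65],[190,137],[193,46]])+[120,150],.073))
E
```

```text
[[201.0849  74.8456]
 [230.1987  74.8611]
 [171.9751  74.8302]
 [230.681   58.7638]
 [229.7311  90.468 ]]
tab top c [[197.131  100.8897]] [ -2.2536   1.9846 -34.8253]
[[0.5313 0.1649 0.073 ]
 [0.5696 0.1462 0.073 ]
 [0.5337 0.1695 0.073 ]
 [0.5673 0.1417 0.073 ]
 [0.5213 0.1678 0.073 ]]
```

```bash
python3 - <<'E'
from h import *
np.set_printoptions(precision=1,suppress=True)
o=ctrl.get_obs();p=o['eef_pos'];Rt=R.from_euler('xyz',o['ee_rot'],degrees=True).as_matrix()
s=ctrl.camera_info('scene')
f=lambda q:(proj(s,q)-[230,120])*400/120+[400,0]
print(f([p+Rt@np.array(v) for v in ([-.019,0,0],[-.019,-.011,0],[-.019,.011,0],[-.019,0,-.05],[.019,0,0])]))
t=np.array([.5495,.1555,.073]);print(f([t+Rt@np.array(v) for v in ([-.005,-.022,0],[-.005,.022,0],[-.005,-.022,.045],[-.005,.022,.045])]))
im=ctrl.get_image('scene')[130:175,280:325,::-1];im2=ctrl.get_image('wrist')[190:330,250:400,::-1]
v=np.hstack([cv2.resize(im,(400,400),interpolation=cv2.INTER_CUBIC),cv2.resize(im2,(400,400),interpolation=cv2.INTER_CUBIC)])
cv2.imwrite('pics/g2.png',v)
E
```

```text
[[660.9 160. ]
 [647.2 162. ]
 [674.6 158. ]
 [660.5 110.8]
 [650.9 129.3]]
[[632.1 120. ]
 [687.6 112.2]
 [633.1 163.6]
 [687.3 155.8]]
```

View pics/g2.png

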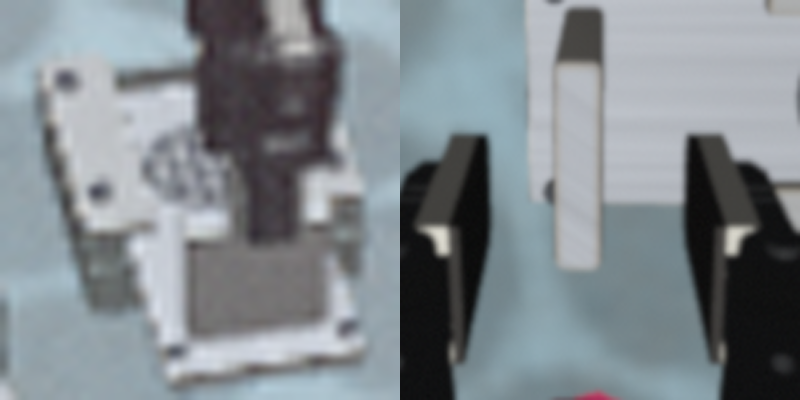

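Both views put the real fingertips about 35–40 mm higher than the reported TCP. In the wrist view the gap of 74 px for 38 mm means a depth of about 0.15 m instead of 0.19 m, and in the scene view the tip ends level with the tab top. The jaws are around the tab but only just above it. I'll lower slowly with force checks and see whether this holds.

step_arm(
  moves=[
    {"hand": 38,"slide": [-1,0,2],"angular": [0,0,0]},
    {"hand": 38,"slide": [-2,0,4],"angular": [0,0,0]},
    {"hand": 38,"slide": [-2,0,5],"angular": [0,0,0]},
    {"hand": 38,"slide": [-2,0,6],"angular": [0,0,0]},
    {"hand": 38,"slide": [-2,0,7],"angular": [0,0,0]},
  ],
)

```text
time: 3.52
eef_pos: [0.5476, 0.1566, 0.0308]
ee_rot: [180.0, 0.0, 62.6]
force: [0.6, -0.1, 0.2]
finger_gap: 0.0383
```

step_arm(
  moves=[
    {"hand": 38,"slide": [0,0,1],"angular": [0,0,0]},
    {"hand": 38,"slide": [0,0,2],"angular": [0,0,0]},
    {"hand": 38,"slide": [0,0,3],"angular": [0,0,0]},
    {"hand": 38,"slide": [0,0,4],"angular": [0,0,0]},
    {"hand": 38,"slide": [0,0,5],"angular": [0,0,0]},
  ],
)

```text
time: 4.15
eef_pos: [0.5476, 0.1566, 0.0258]
ee_rot: [180.0, 0.0, 62.6]
force: [0.4, 0.5, 0.4]
finger_gap: 0.0376
```

step_arm(
  moves=[
    {"hand": 38,"slide": [0,0,1],"angular": [0,0,0]},
    {"hand": 38,"slide": [0,0,2],"angular": [0,0,0]},
    {"hand": 38,"slide": [0,0,3],"angular": [0,0,0]},
    {"hand": 38,"slide": [0,0,4],"angular": [0,0,0]},
    {"hand": 38,"slide": [0,0,5],"angular": [0,0,0]},
  ],
)

```text
time: 4.78
eef_pos: [0.5476, 0.1566, 0.0208]
ee_rot: [180.0, 0.0, 62.6]
force: [-0.4, -0.2, 1.1]
finger_gap: 0.0377
```

```bash
python3 - <<'E'
from h import *
np.set_printoptions(precision=4,suppress=True)
o=ctrl.get_obs();print(o['time'],o['eef_pos'],o['force'],o['torque'],o['finger_gap'])
im=ctrl.get_image('scene')[130:175,280:325,::-1];im2=ctrl.get_image('wrist')[190:330,250:400,::-1]
v=np.hstack([cv2.resize(im,(400,400),interpolation=cv2.INTER_CUBIC),cv2.resize(im2,(400,400),interpolation=cv2.INTER_CUBIC)])
cv2.imwrite('pics/g3.png',v)
E
```

```text
4.775 [0.5476 0.1566 0.0208] [-0.4261 -0.2169  1.0843] [-0.008  -0.0203 -0.0298] 0.03774092408447535
```

View pics/g3.png

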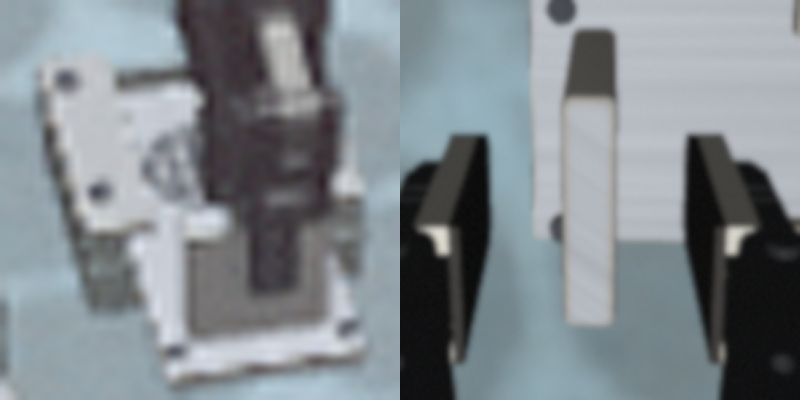

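Confirmed: the front finger now covers the upper part of the tab face (tip at row 292, tab face from 240 to 333) and there is no contact force. The jaws are centred on the tab (588 against 590). I'll go another 12 mm down and close.

step_arm(
  moves=[
    {"hand": 38,"slide": [0,0,3],"angular": [0,0,0]},
    {"hand": 38,"slide": [0,0,6],"angular": [0,0,0]},
    {"hand": 38,"slide": [0,0,9],"angular": [0,0,0]},
    {"hand": 38,"slide": [0,0,12],"angular": [0,0,0]},
    {"hand": 30,"slide": [0,0,12],"angular": [0,0,0]},
  ],
)

```text
time: 5.5
eef_pos: [0.5475, 0.1565, 0.0086]
ee_rot: [-180.0, 0.0, 62.6]
force: [-0.2, -0.3, 0.1]
finger_gap: 0.03
```

step_arm(
  moves=[
    {"hand": 16,"slide": [0,0,0],"angular": [0,0,0]},
    {"hand": 14,"slide": [0,0,0],"angular": [0,0,0]},
    {"hand": 14,"slide": [0,0,0],"angular": [0,0,0]},
    {"hand": 4,"slide": [0,0,0],"angular": [0,0,0]},
    {"hand": 4,"slide": [0,0,0],"angular": [0,0,0]},
  ],
  newtons=70,
)

```text
time: 6.12
eef_pos: [0.5479, 0.1568, 0.0096]
ee_rot: [180.0, -0.0, 62.6]
force: [-3.7, -1.1, 11.9]
finger_gap: 0.009
```

```bash
python3 - <<'E'
from h import *
np.set_printoptions(precision=4,suppress=True)
o=ctrl.get_obs();print(o['time'],o['eef_pos'],o['ee_rot'],o['force'],o['torque'],o['finger_gap'])
im=ctrl.get_image('scene')[130:175,280:325,::-1];im2=ctrl.get_image('wrist')[190:330,250:400,::-1]
v=np.hstack([cv2.resize(im,(400,400),interpolation=cv2.INTER_CUBIC),cv2.resize(im2,(400,400),interpolation=cv2.INTER_CUBIC)])
cv2.imwrite('pics/g4.png',v)
E
```

```text
6.125 [0.5479 0.1568 0.0096] [179.9752  -0.0416  62.6274] [-3.7355 -1.0768 11.9433] [0.2394 0.6845 0.0844] 0.009012093897338336
```

step_arm(
  moves=[
    {"hand": 4,"slide": [0,0,-0.5],"angular": [0,0,0]},
    {"hand": 4,"slide": [0,0,-1],"angular": [0,0,0]},
    {"hand": 4,"slide": [0,0,-1],"angular": [0,0,0]},
    {"hand": 4,"slide": [0,0,-1],"angular": [0,0,0]},
    {"hand": 4,"slide": [0,0,-1],"angular": [0,0,0]},
  ],
)

```text
time: 6.85
eef_pos: [0.5477, 0.1567, 0.01]
ee_rot: [180.0, -0.0, 62.6]
force: [0.1, 1.7, 3.1]
finger_gap: 0.0086
```

View pics/g4.png

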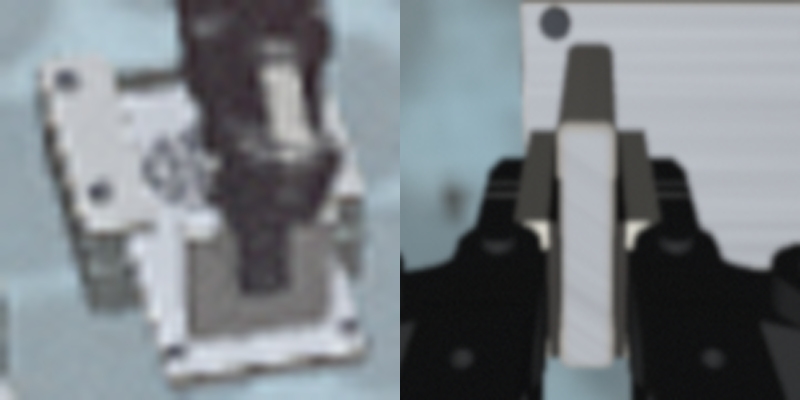

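The tab sits squarely between the pads with a gap of 9 mm. Pulling gently.

step_arm(
  moves=[
    {"hand": 4,"slide": [-2,0,0],"angular": [0,0,0]},
    {"hand": 4,"slide": [-5,0,0],"angular": [0,0,0]},
    {"hand": 4,"slide": [-10,0,0],"angular": [0,0,0]},
    {"hand": 4,"slide": [-15,0,0],"angular": [0,0,0]},
    {"hand": 4,"slide": [-20,0,0],"angular": [0,0,0]},
  ],
)

```text
time: 7.48
eef_pos: [0.5381, 0.1383, 0.0098]
ee_rot: [-180.0, 0.0, 62.6]
force: [0.5, 1.9, -0.1]
finger_gap: 0.0086
```

step_arm(
  moves=[
    {"hand": 4,"slide": [-6,0,0],"angular": [0,0,0]},
    {"hand": 4,"slide": [-12,0,0],"angular": [0,0,0]},
    {"hand": 4,"slide": [-19,0,0],"angular": [0,0,0]},
    {"hand": 4,"slide": [-26,0,0],"angular": [0,0,0]},
    {"hand": 4,"slide": [-33,0,0],"angular": [0,0,0]},
  ],
)

```text
time: 8.1
eef_pos: [0.5229, 0.109, 0.0098]
ee_rot: [-180.0, 0.0, 62.6]
force: [0.4, -0.1, -3.2]
finger_gap: 0.0086
```

step_arm(
  moves=[
    {"hand": 4,"slide": [-7,0,0],"angular": [0,0,0]},
    {"hand": 4,"slide": [-14,0,0],"angular": [0,0,0]},
    {"hand": 4,"slide": [-21,0,0],"angular": [0,0,0]},
    {"hand": 4,"slide": [-28,0,0],"angular": [0,0,0]},
    {"hand": 4,"slide": [-34,0,0],"angular": [0,0,0]},
  ],
)

```text
time: 8.72
eef_pos: [0.5074, 0.0789, 0.0099]
ee_rot: [180.0, 0.0, 62.6]
force: [0.4, -0.3, -2.4]
finger_gap: 0.0086
```

```bash
python3 - <<'E'
from h import *
np.set_printoptions(precision=4,suppress=True)
o=ctrl.get_obs();print(o['time'],o['eef_pos'],o['ee_rot'],o['force'],o['torque'],o['finger_gap'])
a=ctrl.get_image('scene')[115:235,220:380,::-1];b=ctrl.get_image('wrist')[100:400,120:520,::-1]
cv2.imwrite('pics/p1.png',np.hstack([cv2.resize(a,(400,300)),b]))
E
```

```text
8.725 [0.5074 0.0789 0.0099] [179.9979   0.009   62.6206] [ 0.3728 -0.311  -2.4161] [-0.1403  0.0565  0.0347] 0.008572345704009608
```

View pics/p1.png

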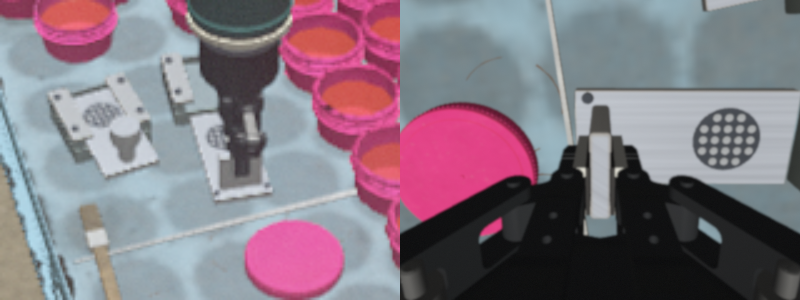

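The slide is completely clear of its block and level. The force of -2.4 N is its own weight, and the knob slide hasn't moved. I'll draw it a little further out, lift, and carry it over.

step_arm(
  moves=[
    {"hand": 4,"slide": [-8,0,0],"angular": [0,0,0]},
    {"hand": 4,"slide": [-12,0,-12],"angular": [0,0,0]},
    {"hand": 4,"slide": [-14,0,-34],"angular": [0,0,0]},
    {"hand": 4,"slide": [-14,0,-60],"angular": [0,0,0]},
    {"hand": 4,"slide": [-14,0,-85],"angular": [0,0,0]},
  ],
)

```text
time: 9.45
eef_pos: [0.5012, 0.0668, 0.0966]
ee_rot: [180.0, -0.0, 62.6]
force: [-0.1, 0.7, -1.8]
finger_gap: 0.0082
```

step_arm(
  moves=[
    {"hand": 4,"slide": [-15,4,-12],"angular": [0,0,0.2]},
    {"hand": 4,"slide": [-40,10,-15],"angular": [0,0,0.4]},
    {"hand": 4,"slide": [-70,18,-15],"angular": [0,0,0.6]},
    {"hand": 4,"slide": [-105,27,-15],"angular": [0,0,0.8]},
    {"hand": 4,"slide": [-140,36,-15],"angular": [0,0,1.0]},
  ],
)

```text
time: 10.07
eef_pos: [0.4677, -0.0759, 0.11]
ee_rot: [-180.0, 0.0, 61.6]
force: [0.7, -1.1, -3.2]
finger_gap: 0.0088
```

step_arm(
  moves=[
    {"hand": 4,"slide": [-36,9,0],"angular": [0,0,0]},
    {"hand": 4,"slide": [-72,19,0],"angular": [0,0,0]},
    {"hand": 4,"slide": [-108,29,0],"angular": [0,0,0]},
    {"hand": 4,"slide": [-144,38,0],"angular": [0,0,0]},
    {"hand": 4,"slide": [-175,46,0],"angular": [0,0,0]},
  ],
)

```text
time: 10.7
eef_pos: [0.4246, -0.2518, 0.11]
ee_rot: [-180.0, 0.0, 61.5]
force: [0.2, 0.3, -3.1]
finger_gap: 0.0085
```

step_arm(
  moves=[
    {"hand": 4,"slide": [-25,8,0],"angular": [0,0,0]},
    {"hand": 4,"slide": [-45,15,0],"angular": [0,0,0]},
    {"hand": 4,"slide": [-58,19,10],"angular": [0,0,0]},
    {"hand": 4,"slide": [-63,21,30],"angular": [0,0,0]},
    {"hand": 4,"slide": [-63,21,50],"angular": [0,0,0]},
  ],
)

```text
time: 11.32
eef_pos: [0.4138, -0.3155, 0.0588]
ee_rot: [-180.0, 0.0, 61.6]
force: [0.0, -0.8, -3.5]
finger_gap: 0.0086
```

```bash
python3 - <<'E'
from h import *
np.set_printoptions(precision=4,suppress=True)
o=ctrl.get_obs();print(o['time'],o['eef_pos'],o['ee_rot'],o['force'],o['torque'],o['finger_gap'])
a=ctrl.get_image('top')[165:305,380:540,::-1];b=ctrl.get_image('wrist')[100:400,120:520,::-1];c=ctrl.get_image('scene')[220:370,320:490,::-1]
v=np.zeros((600,800,3),np.uint8);v[:350,:400]=cv2.resize(a,(400,350));v[:300,400:]=b;v[300:600,400:740]=cv2.resize(c,(340,300))
cv2.imwrite('pics/t1.png',v)
E
```

```text
11.325 [ 0.4138 -0.3155  0.0588] [-179.9738    0.0069   61.5872] [ 0.0374 -0.7767 -3.5358] [-0.1257  0.0806 -0.0634] 0.00860836110546722
```

View pics/t1.png

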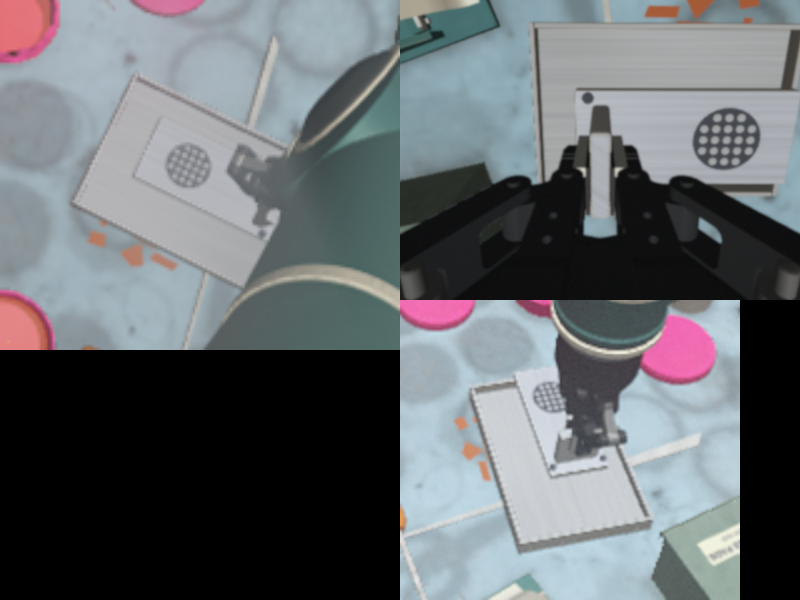

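```bash
python3 - <<'E'
from h import *
np.set_printoptions(precision=4,suppress=True)
ci=ctrl.camera_info('top');o=ctrl.get_obs()
s=lambda l:np.array(l)/2.5+[380,165]
x=np.array([.476,.8795]);y=np.array([.8795,-.476])
P=ray(ci,s([(161,117),(133,175)]),.077)[:,:2];T=ray(ci,s([(137,75),(73,203)]),.022)[:,:2]
c=P.mean(0)-.065*x; t=T.mean(0)-.1*x
print('slide c',c,'tray c(end)',t,'old',[.4383,-.2744]); d=t-c;print('need tool',d@x,d@y)
E
```

```text
slide c [ 0.4384 -0.2734] tray c(end) [ 0.4374 -0.2767] old [0.4383, -0.2744]
need tool -0.0033067295165643325 0.000644489487527638
```

The slide is centred over the tray to within 3 mm and parallel to it. Lowering.

step_arm(
  moves=[
    {"hand": 4,"slide": [-1,0,12],"angular": [0,0,0]},
    {"hand": 4,"slide": [-3,0,28],"angular": [0,0,0]},
    {"hand": 4,"slide": [-3,0,42],"angular": [0,0,0]},
    {"hand": 4,"slide": [-3,0,52],"angular": [0,0,0]},
    {"hand": 4,"slide": [-3,0,56],"angular": [0,0,0]},
  ],
)

```text
time: 12.1
eef_pos: [0.4129, -0.3177, 0.0032]
ee_rot: [-180.0, 0.0, 61.6]
force: [-0.4, 0.3, -3.2]
finger_gap: 0.0083
```

step_arm(
  moves=[
    {"hand": 4,"slide": [0,0,0.8],"angular": [0,0,0]},
    {"hand": 4,"slide": [0,0,1.6],"angular": [0,0,0]},
    {"hand": 4,"slide": [0,0,2.4],"angular": [0,0,0]},
    {"hand": 4,"slide": [0,0,3.2],"angular": [0,0,0]},
    {"hand": 4,"slide": [0,0,4],"angular": [0,0,0]},
  ],
)

```text
time: 12.72
eef_pos: [0.4132, -0.3179, -0.0]
ee_rot: [180.0, 0.0, 61.6]
force: [0.3, 0.8, -3.2]
finger_gap: 0.0086
```

step_arm(
  moves=[
    {"hand": 4,"slide": [0,0,0.4],"angular": [0,0,0]},
    {"hand": 4,"slide": [0,0,0.8],"angular": [0,0,0]},
    {"hand": 4,"slide": [0,0,1.2],"angular": [0,0,0]},
    {"hand": 4,"slide": [0,0,1.6],"angular": [0,0,0]},
    {"hand": 4,"slide": [0,0,2],"angular": [0,0,0]},
  ],
)

```text
time: 13.35
eef_pos: [0.4133, -0.3178, -0.0015]
ee_rot: [180.0, -0.0, 61.6]
force: [-6.3, 5.5, 21.2]
finger_gap: 0.0088
```

It touches the tray floor at the expected height. I'll ease off, open, and withdraw upward.

step_arm(
  moves=[
    {"hand": 4,"slide": [0,0,-0.6],"angular": [0,0,0]},
    {"hand": 4,"slide": [0,0,-0.8],"angular": [0,0,0]},
    {"hand": 16,"slide": [0,0,-0.8],"angular": [0,0,0]},
    {"hand": 30,"slide": [0,0,-0.8],"angular": [0,0,0]},
    {"hand": 36,"slide": [0,0,-0.8],"angular": [0,0,0]},
  ],
)

```text
time: 13.98
eef_pos: [0.4133, -0.3179, -0.0012]
ee_rot: [180.0, 0.0, 61.6]
force: [-0.1, -0.1, 0.6]
finger_gap: 0.0361
```

step_arm(
  moves=[
    {"hand": 38,"slide": [0,0,-4],"angular": [0,0,0]},
    {"hand": 38,"slide": [0,0,-15],"angular": [0,0,0]},
    {"hand": 38,"slide": [0,0,-40],"angular": [0,0,0]},
    {"hand": 38,"slide": [0,0,-75],"angular": [0,0,0]},
    {"hand": 38,"slide": [0,0,-110],"angular": [0,0,0]},
  ],
)

```text
time: 14.6
eef_pos: [0.4131, -0.3179, 0.1106]
ee_rot: [180.0, 0.0, 61.6]
force: [-0.5, 0.7, -0.2]
finger_gap: 0.0378
```

step_arm(
  moves=[
    {"hand": 38,"slide": [0,20,-20],"angular": [0,0,0]},
    {"hand": 38,"slide": [0,50,-30],"angular": [0,0,0]},
    {"hand": 38,"slide": [0,75,-40],"angular": [0,0,0]},
    {"hand": 38,"slide": [0,90,-40],"angular": [0,0,0]},
    {"hand": 38,"slide": [0,90,-40],"angular": [0,0,0]},
  ],
)

```text
time: 15.22
eef_pos: [0.4927, -0.3608, 0.1492]
ee_rot: [180.0, 0.0, 61.6]
force: [0.2, 0.5, -0.1]
finger_gap: 0.0378
```

```bash
python3 - <<'E'
from h import *
np.set_printoptions(precision=4,suppress=True)
o=ctrl.get_obs();print(o['time'],o['eef_pos'],o['ee_rot'],o['force'],o['finger_gap'])
ci=ctrl.camera_info('wrist');b=ctrl.get_image('wrist')[:,:,::-1];cv2.imwrite('pics/f_w.png',b)
c=ctrl.get_image('scene')[:,:,::-1];cv2.imwrite('pics/f_s.png',c)
np.savez('wf.npz',**ci)
# predicted plate corners lying flat (top z=.016) and old ones of the knob slide
x=np.array([.476,.8795]);y=np.array([.8795,-.476]);m=np.array([.437,-.275])
q=[np.r_[m+i*.065*x+j*.03*y,.016] for i,j in((1,1),(1,-1),(-1,-1),(-1,1))]
print(proj(ci,q),proj(ctrl.camera_info('scene'),q))
s0=cv2.imread('pics/scene1.png');d=cv2.absdiff(s0,c)[140:190,235:285];print('knob diff',d.mean(),d.max())
v=np.zeros((600,800,3),np.uint8);v[:400,:640]=b;v[400:,:400]=cv2.resize(c[240:350,330:480],(400,200));v[400:,400:]=cv2.resize(c[110:210,220:420],(400,200))
cv2.imwrite('pics/f.png',v)
E
```

```text
15.225 [ 0.4927 -0.3608  0.1492] [179.978    0.0242  61.6336] [ 0.2391  0.5383 -0.0922] 0.037772679937915284
[[431.0674 125.3139]
 [437.4153  62.0469]
 [304.5408  61.8952]
 [305.2828 125.1494]] [[399.6451 269.9787]
 [373.6611 274.413 ]
 [391.7129 325.3626]
 [419.7623 320.0693]]
knob diff 19.2276 39
```

No more pictures can be viewed, so I'll do the final check numerically: the disc position in the tray, the tab, and the knob slide's shift.

```bash
python3 - <<'E'
from h import *
np.set_printoptions(precision=4,suppress=True)
ci=np.load('wf.npz');g=cv2.imread('pics/f_w.png',0)
roi=g[40:160,290:480]
n,l,st,ce=cv2.connectedComponentsWithStats(cv2.morphologyEx((roi<110).astype(np.uint8),cv2.MORPH_CLOSE,np.ones((5,5))))
for s,c in zip(st[1:],ce[1:]):
    if s[4]>40:
        q=ray(ci,c+[290,40],.016)[0]; print('dark',s,q,(q[:2]-[.437,-.275])@np.array([[.476,.8795],[.8795,-.476]]).T*1000)
a=cv2.imread('pics/scene1.png',0);b=cv2.imread('pics/f_s.png',0)
t=a[143:187,240:285]
r=cv2.matchTemplate(b[133:197,230:295],t,cv2.TM_CCOEFF_NORMED);print('knob match',cv2.minMaxLoc(r),'expect (10,10)')
print('global diff',cv2.absdiff(a,b)[300:].mean())
for v in g[40:160:6,290:480:6]:print(*['%3d'%k for k in v])
E
```

```text
dark [165   0  21 120 670] [ 0.4857 -0.1919  0.016 ] [96.2922  3.3144]
dark [  85   37   39   40 1209] [ 0.4503 -0.2539  0.016 ] [24.9203  1.653 ]
knob match (-0.3195277750492096, 0.9980576634407043, (0, 8), (10, 10)) expect (10,10)
global diff 18.563984375
158 159 159 159 159 160 161 161 162 163 165 165 166 166 167 167 167 168 167 167 166 166 166 165 165 165 164 164 163 163  88 128
159 158 159 159 158 160 159 161 161 162 163 163 164 165 164 165 165 165 165 165 165 164 163 163 163 161 161 161 160 159  72 146
161 160 160 161 162 162 163 164 164 165 166 167 166 167 168 167 167 167 166 167 167 166 165 165 164 164 164 164 164 163  64 156
164 164 164 164 164 164 165 165 166 166 165 166 166 166 166 166 165 165 165 164 164 163 163 162 161 162 162 160 160 160  62 156
161 161 161 161 151 156 161 161 161 161 162 161 161 162 162 161 162 161 161 161 162 162 161 162 161 164 165 164 163 162  64 148
159 160 159 170 116 179 165 180 179 179 178 177 176 175 175 174 173 172 173 172 172 172 172 171 172 163 164 163 162 152  70 138
164 163 164 182 162 173 165 180 181 180 179 178 177 177 177 176 172 122 11
[... 1017 characters left out ...]
 173 174 174 173 174 173 174 165 165 164 163 133 103 158 157
170 170 170 169 169 169 169 169 170 169 169 169 170 170 169 169 169 169 168 169 169 168 167 167 166 166 166 165 107 136 162 164
168 168 168 168 168 168 167 167 167 167 168 167 167 167 168 168 168 167 167 167 166 166 165 164 164 163 162 161  80 155 165 166
167 167 167 167 168 168 169 168 169 168 169 169 168 169 168 168 168 167 168 167 167 166 165 164 163 163 161 161  66 160 164 167
168 168 169 170 169 169 169 170 169 169 170 170 170 170 170 170 170 170 170 170 169 170 169 169 168 167 167 166  63 162 170 169
168 168 169 168 168 168 167 167 167 166 166 166 165 165 164 164 164 164 164 163 164 164 164 164 164 164 163 162  65 163 169 167
```

The plate lies as predicted, with the disc 25 mm from centre (its usual place) and 2 mm off laterally. The knob slide matches its first image with zero shift.

```bash
python3 -c "
from cell import ctrl
print(ctrl.hand_in(), ctrl.get_obs()['time'])"
```

```text
the job is handed in; nothing more can be done
the job is handed in; nothing more can be done
```

I drew the tab slide straight and level out of its channel. It now lies flat in the tray, tab upward, and I handed the job in at about 15 s of the 43 s allowed.

**Last checks:**
- **Placement:** the strainer disc is within about 2 mm of where it should be with the slide centred in the tray. The plate shows as a flat rectangle inside the walls.
- **Knob slide:** it shows no shift against the first picture (match 0.998).
- **Robot:** the gripper is clear of everything and reads no contact force. The highest force I read was about 23 N, as the slide touched the tray floor.

**What disagreed:** the real fingertips sat about 30–40 mm higher than the reported TCP. I allowed for this by lowering slowly, with force readings and a camera check.

The final check was by numbers only, because the 12-picture viewing limit was used up.

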